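# Hang the drain arms, rub down the slab and rack the block

### The arm

A 6-joint arm with a two-finger parallel gripper is mounted at the origin on the work surface. World frame = base frame: x ahead of the robot, y to its left, z up, the work surface at z = 0. Lengths are in m, angles in rad, forces in N, time in s.
With the tool pointing down it reaches from about 0.225 to 0.725 m from the base axis. Payload 3.1 kg.
Tool frame: the origin (TCP) lies at the very end of the fingers, on their centre line; the grasp point (between the pads) lies arm.tcp_to_grasp behind it (arm.tcp_to_grasp is the distance from the TCP to the grasp point, in m); z points along the fingers, y is the line along which they close (so a half turn about z gives the same grasp; the last joint's range is limited). The gripper opens to 85 mm and grips with 20 to 120 N. Pads are 22 mm wide; open, the fingers measure 114 mm over their backs; the gripper's body (76 mm by 85 mm) begins 54 mm behind the grasp point. The pads swing forward as they close: fully open they stand 13 mm farther back than shut.
Start: joints at [1.054, 0.048, 0.099, 1.622, 0, 1.443], TCP at [0.199, 0.486, 0.231] pointing down, gripper open.
Joint ranges: [-2.91, 2.91], [-0.99, 1.94], [-1.21, 1.42], [-2.12, 2.29], [-1.49, 1.47], [-3.14, 3.14]. Speed limits (rad/s): [2.79, 2.79, 3.14, 3.14, 3.14, 3.14].

### API

Orientations are given as a 3x3 rotation matrix whose columns are the frame's x, y, z axes.
In Python, from bench import arm gives the robot as it stands. Calls block until the motion is done:
- arm.move_ptp(position, orientation): joint-space move of the TCP to a pose.
- arm.move_l(position, frame=None, velocity=0.15, max_force=None): straight line of the TCP; frame=None keeps the orientation; velocity is the mean speed in m/s. With max_force (N) it stops when the force on the tool has changed by that much, and returns True; else False.
- arm.move_j(angles): joint-space move.
- arm.grip(opening, effort=None): finger opening in m; effort is the grip in N (None keeps the last); returns when the fingers have stopped.
- arm.wait(seconds).
- arm.inverse_kinematics(position, orientation): joint angles nearest the present ones, or None.
- arm.grab_frame(name): name is "scene" or "top" or "wrist"; returns a dict with "color" (420x560x3 uint8, blue, green, red), "fx", "fy", "cx", "cy" (pixels), "pose" (4x4, takes a point from camera to world coordinates); the wrist camera has in their place "hand_eye" (4x4, takes a point from camera to tool coordinates, whose origin is the TCP and whose axes are the flange's). Camera axes: x right, y down, z forward; pixel columns grow to the right and rows downward; lengths in m; the calibration is good to about 2 mm. A picture is of the moment at which its call begins: read the wrist's pose just before it. There is no depth.
A pose or a line that the arm cannot do raises arm.MotionError and nothing moves.
- arm.close_job(): hands the job in; it is judged then, once.
Readings, each from a call of its own:
- arm.current_time(): time.
- arm.current_q(): joint angles.
- arm.current_dq(): joint speeds.
- arm.current_joint_torque(): joint torques, N m.
- arm.current_tool_pos(): TCP position.
- arm.current_tcp_rot(): TCP orientation.
- arm.current_wrist_force(): force on the tool from outside, world axes, zero at the start.
- arm.current_wrist_torque(): the same for the moment, N m.
- arm.current_finger_gap(): finger opening in m.
- arm.current_finger_force(): force on a finger pad.
Only numpy, scipy, OpenCV 4.12 (cv2) and the standard library are available. Lean on these libraries where they do the work, as an engineer would, in place of code of your own. Each camera call takes 0.05 s, during which the arm holds its last target. There are 200 camera calls.

### The job

Put the drain rack together and rub down the grinding slab: hook every loose rack arm into an upright of its own and press each down until it locks. Rub the slab with the block, held crosswise and its cushion squeezed about half-way all along, from the slab's end nearer the rack to its other end; never bear down so hard that the cushion is crushed. Finally lay the block flat, sole down, across two of the locked arms (neighbouring uprights suit its length) to drain, and do not disturb the plate, scoop, tumbler or shell bowl.

Things in the scene. Friction and masses are not known exactly. Their poses are not given: they have to be found in the camera images.
- arm1_grip (a point): rack arm 1 of two or three alike (None if absent), loose, 0.2 kg, aluminium, standing on its bar as in use: bar 142 long, 30 wide, 34 high, level; back plate at its +x end. This point: where to grip it across, mid-width in the bar, 23 above its underside, 95 from the plate's back face, 55 from the free end. x along the bar to the claws, z up
- arm1_back (a point): rack arm 1: mid-width on the back face of its plate, 95 along x and 32 up from the grip point (55 above the bar's underside). Plate 40 wide, 8 thick, its top 110 above the underside, with a thumb ledge 40 wide, 22 deep. Two steel claws 14 wide behind it, shank undersides 34 and 92 up, 19 deep, tips hang 20 below, 11 gap; a nose on the lower one reaches 25
- arm2_grip (a point): rack arm 2 of two or three alike (None if absent), loose, 0.2 kg, aluminium, standing on its bar as in use: bar 142 long, 30 wide, 34 high, level; back plate at its +x end. This point: where to grip it across, mid-width in the bar, 23 above its underside, 95 from the plate's back face, 55 from the free end. x along the bar to the claws, z up
- arm2_back (a point): rack arm 2: mid-width on the back face of its plate, 95 along x and 32 up from the grip point (55 above the bar's underside). Plate 40 wide, 8 thick, its top 110 above the underside, with a thumb ledge 40 wide, 22 deep. Two steel claws 14 wide behind it, shank undersides 34 and 92 up, 19 deep, tips hang 20 below, 11 gap; a nose on the lower one reaches 25
- arm3_grip (a point): rack arm 3 of two or three alike (None if absent), loose, 0.2 kg, aluminium, standing on its bar as in use: bar 142 long, 30 wide, 34 high, level; back plate at its +x end. This point: where to grip it across, mid-width in the bar, 23 above its underside, 95 from the plate's back face, 55 from the free end. x along the bar to the claws, z up
- arm3_back (a point): rack arm 3: mid-width on the back face of its plate, 95 along x and 32 up from the grip point (55 above the bar's underside). Plate 40 wide, 8 thick, its top 110 above the underside, with a thumb ledge 40 wide, 22 deep. Two steel claws 14 wide behind it, shank undersides 34 and 92 up, 19 deep, tips hang 20 below, 11 gap; a nose on the lower one reaches 25
- slot1 (a point): where an arm's back point comes when locked in upright 1: mid-width on its front face, 100 above the bench; x goes into the upright, z up. All uprights: a channel 42 wide, 40 deep, 145 high, open slot 22 wide down the front, crossed by two rungs 8 thick and 8 high, tops 79 and 137 above the bench.
- slot2 (a point): where an arm's back point comes when locked in upright 2: mid-width on its front face, 100 above the bench; x goes into the upright, z up. Hooking: about 26 above home the claws clear the rungs; go in until the plate touches the upright, then lower; the tips drop behind the rungs and the arm comes to rest on the sprung tongue 7 to 14 above home.
- slot3 (a point): where an arm's back point comes when locked in upright 3: mid-width on its front face, 100 above the bench; x goes into the upright, z up. Locking: an arm resting on the tongue needs about 6 to 15 N down, best on the thumb ledge (top 155 above the bench when home), to snap past it. Locked bar: 45 to 79 above the bench, its free end may sag some mm.
- latch1 (a joint): sprung tongue at the back of upright 1: 0 is sprung forward (no arm, or arm locked), up to 0.008 m when an arm's claw pushes it back
- latch2 (a joint): sprung tongue at the back of upright 2: 0 is sprung forward (no arm, or arm locked), up to 0.008 m when an arm's claw pushes it back
- latch3 (a joint): sprung tongue at the back of upright 3: 0 is sprung forward (no arm, or arm locked), up to 0.008 m when an arm's claw pushes it back
- rack: fixed rack, three steel uprights on a wooden foot that reaches 120 behind them and is 270 wide. Origin on the bench under the middle upright's front face; x from the front through the uprights to the back, y along the row (uprights 1, 2, 3 at y = -95, 0, 95), z up. Hung arms stick out towards -x
- slab: fixed granite grinding slab, 200 (x) by 300 (y, its length) by 50 high, flat top. Origin under its centre; z up. Its +y end is the one nearer the rack.
- block_grip (a point): rubbing block, 0.37 kg, starts on the slab: brick sole 180 (x) by 60 (y) by 20, rubber cushion, wooden back of the same plan (top 44 above the underside), on it a wooden grip 100 (x) by 24 (y), 44 to 84 above the underside. This point: middle of the grip, 66 above the sole's underside, cushion not squeezed. x along the block, z up
- cushion (a joint): squeeze of the block's rubber cushion: 0 free to 0.012 m fully squeezed; 1.5 N per mm. About 2 mm at rest under the block's own weight, so half squeezed (6 mm) is about 9 N on the slab.
- plate: steel plate, 150 across; stands by, not to be disturbed. Origin at its underside.
- scoop: wooden scoop, 195 long, lying flat; stands by, not to be disturbed. Origin at its underside.
- tumbler: steel tumbler, 72 across, 100 high; stands by, not to be disturbed. Origin at its underside.
- shell: coconut-shell bowl, 80 across, 45 high; stands by, not to be disturbed. Origin at its underside.
- block: the rubbing block as a whole; its origin is under its centre, in the plane of its sole when the cushion is not squeezed

How it is judged:
By the outcome, as a careful person would: the job done as asked, in the order asked, and still so for the second after the job is handed in, with the robot touching nothing.
Of arm1, arm2, arm3 only 2 to 3 are there at a start; the rules pass over those that are not, and their reading is None.
At some moment in a run one of arm1, arm2, arm3, block may be knocked a few centimetres aside while the robot is not near it.
It also fails if it takes over 200 s, if anything falls off the work surface, if the arm or the gripper's body presses on something with over 40 N, if the wrist force passes 120 N, or if a joint passes its speed limit or range.

## Working session

There is one attempt and no reset: what is moved stays moved. The work goes in short steps, each a Python script; the robot and the scene stay as the last script left them, time stands still between calls to the robot, and variables do not carry over. Pictures are saved under pics/ and viewed, at most 14 in all, crops included, and the job is handed in when it is done.

```bash
ls; mkdir -p pics; python3 - <<'E'
from bench import arm
import cv2,numpy as np
for n in("scene","top"):
    f=arm.grab_frame(n); cv2.imwrite(f"pics/{n}0.png",cv2.resize(f["color"],(800,600),interpolation=cv2.INTER_CUBIC))
    print(n,f["fx"],f["fy"],f["cx"],f["cy"],np.round(f["pose"],3).tolist())
f=arm.grab_frame("wrist");print(f["fx"],f["hand_eye"].round(4).tolist())
print(arm.tcp_to_grasp,arm.current_time(),arm.current_tcp_rot().round(3).tolist() if hasattr(arm.current_tcp_rot(),'round') else arm.current_tcp_rot())
E
```

```text
pics
scene 489.4279223084866 489.4279223084866 278.79362583402207 209.86790750334245 [[-0.694, 0.621, -0.363, 0.982], [0.72, 0.596, -0.357, 0.465], [-0.005, -0.509, -0.861, 1.131], [0.0, 0.0, 0.0, 1.0]]
top 445.3896268708731 445.3896268708731 270.7859684620462 213.3236578290817 [[0.008, -0.992, 0.123, 0.448], [-0.999, -0.004, 0.033, 0.015], [-0.032, -0.123, -0.992, 1.172], [0.0, 0.0, 0.0, 1.0]]
319.0774510670263 [[0.001, -0.9587, -0.2844, 0.0723], [1.0, 0.0009, 0.0004, -0.0002], [-0.0001, -0.2844, 0.9587, -0.1425], [0.0, 0.0, 0.0, 1.0]]
0.0187 0.15 [[-0.925, 0.379, -0.001], [0.379, 0.925, -0.002], [0.0, -0.002, -1.0]]
```

View pics/top0.png

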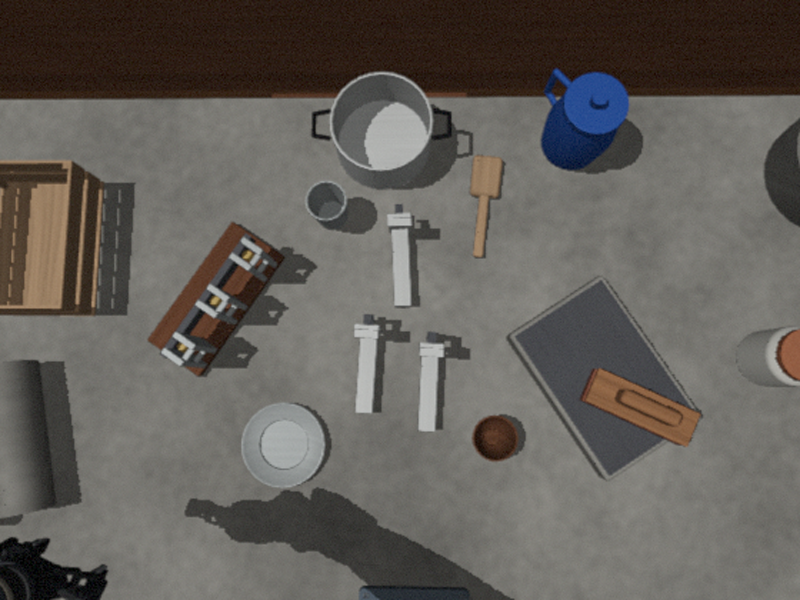

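View pics/scene0.png

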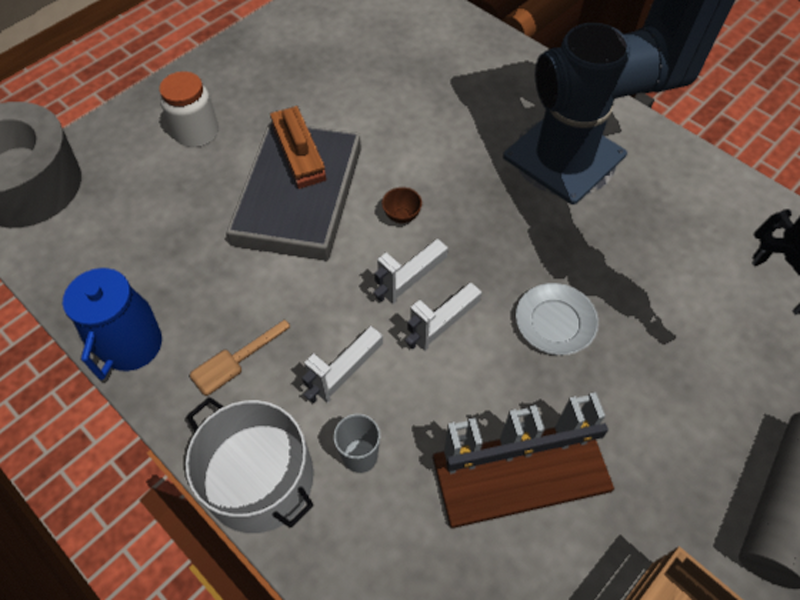

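```bash
python3 - <<'E'
from bench import arm
import cv2
for n,(c,r,w,h),o in(("top",(100,140,240,180),"topA"),("top",(345,185,160,160),"topB"),("scene",(240,155,200,215),"scA")):
    f=arm.grab_frame(n)["color"][r:r+h,c:c+w]; s=min(800/w,600/h); print(o,s)
    cv2.imwrite(f"pics/{o}.png",cv2.resize(f,None,fx=s,fy=s,interpolation=cv2.INTER_CUBIC))
E
```

```text
topA 3.3333333333333335
topB 3.75
scA 2.7906976744186047
```

View pics/topA.png

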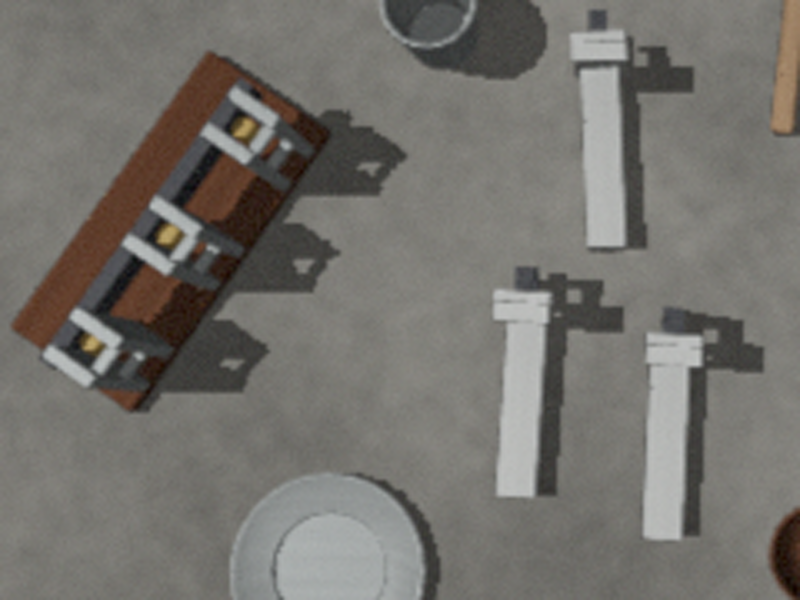

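View pics/topB.png

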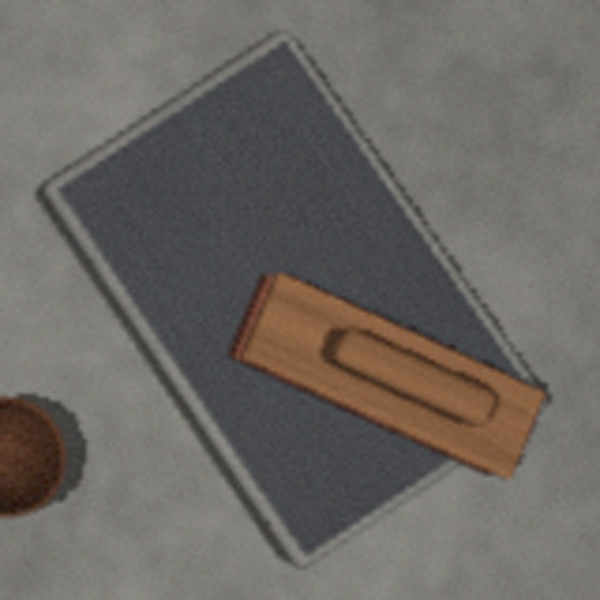

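View pics/scA.png

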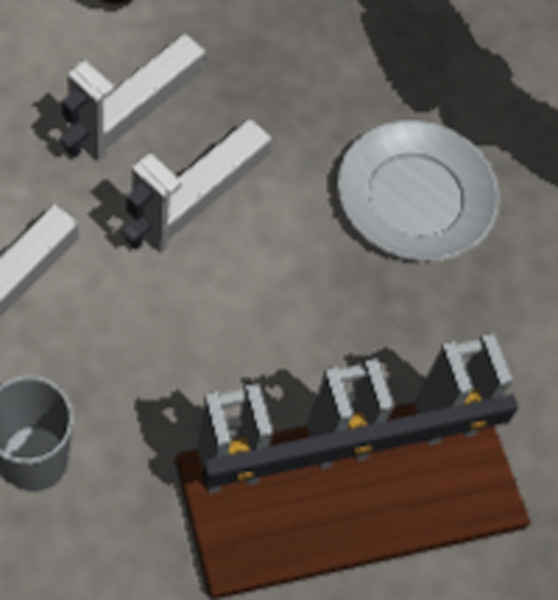

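```bash
cat > h.py <<'E'
from bench import arm
import numpy as np, cv2
from scipy.optimize import least_squares
def P(n):
    f=arm.grab_frame(n); return f
def proj(f,X,pose=None):
    T=np.linalg.inv(f["pose"] if pose is None else pose); p=np.asarray(X)@T[:3,:3].T+T[:3,3]
    return np.c_[f["fx"]*p[:,0]/p[:,2]+f["cx"], f["fy"]*p[:,1]/p[:,2]+f["cy"]]
def Rz(a): return np.array([[np.cos(a),-np.sin(a),0],[np.sin(a),np.cos(a),0],[0,0,1]])
def W(p,L): return np.asarray(L)@Rz(p[2]).T+[p[0],p[1],0]
def fit(obs,p0):
    # obs: list of (frame/pose, local pts, pixels)
    r=lambda p: np.concatenate([(proj(f,W(p,L))-px).ravel() for f,L,px in obs])
    s=least_squares(r,p0,loss='soft_l1'); return s.x,r(s.x).reshape(-1,2)
E
python3 - <<'E'
from h import *
t=P("top");s=P("scene")
A=lambda l:np.array(l,float)/3.3333+[100,140]
B=lambda l:np.array(l,float)/3.75+[345,185]
S=lambda l:np.array(l,float)/2.7907+[240,155]
L=[(0,y+d,.145) for y in(95,0,-95) for d in(21,-21)]
tp=A([(243,164),(278,124),(168,276),(200,237),(88,387),(122,350)])
tp=tp  # left pts = +y? decided below
sp=S([(207,395),(262,388),(328,372),(380,362),(445,345),(497,338)])
# in top, toward upper right is +y
tp=tp.reshape(3,2,2)[:,::-1].reshape(-1,2)
for o in([(t,L,tp)],[(s,L,sp)],[(t,L,tp),(s,L,sp)]):
    x,r=fit(o,[.5,.3,.95]); print("rack",x.round(4),abs(r).max(0).round(1))
L=[(0,.02,.11),(0,-.02,.11),(-.15,.015,.034),(-.15,-.015,.034)]
for n,q in dict(a=[(570,33),(628,33),(587,248),(626,248)],b=[(494,291),(551,292),(497,496),(537,496)],c=[(647,333),(702,335),(643,539),(683,540)]).items():
    x,r=fit([(t,L,A(q))],[.5,.1,0]); print(n,x.round(4),r.round(1).tolist(),"grip",W(x,[(-.095,0,0)]).round(4))
L=[(-.1,.15,.05),(.1,.15,.05),(.1,-.15,.05),(-.1,-.15,.05)]
x,r=fit([(t,L,B([(45,190),(285,33),(548,390),(300,565)]))],[.3,-.25,.6]);print("slab",x.round(4),r.round(1).tolist())
L=[(-.09,.03,.092),(.09,.03,.092),(.09,-.03,.092),(-.09,-.03,.092)]
x,r=fit([(t,L,B([(240,358),(278,275),(545,392),(513,478)])[[1,2,3,0]])],[.3,-.25,-1.2]);print("block",x.round(4),r.round(1).tolist())
E
```

```text
rack [-20.4313  -0.5149   1.6111] [  29.8 4442. ]
rack [17.0819 13.3129  2.2383] [ 60.7 949.9]
rack [-16.8903   0.9222   1.6722] [ 739.6 4550.3]
a [0.7364 0.0291 0.0363] [[0.6, 0.2], [-0.4, -0.3], [-0.0, 0.2], [-0.1, -0.1]] grip [[0.6414 0.0257 0.    ]]
b [ 0.5461  0.0833 -0.0457] [[0.2, -0.5], [-0.3, 0.0], [0.1, -0.1], [-0.0, 0.6]] grip [[0.4512 0.0877 0.    ]]
c [ 0.5156 -0.0259 -0.0377] [[-0.2, -0.1], [0.1, 0.1], [0.0, -0.2], [0.0, 0.1]] grip [[ 0.4207 -0.0223  0.    ]]
slab [ 0.4668 -0.3267 -0.981 ] [[-2.0, -1.6], [-0.6, -3.3], [1.5, 2.1], [0.6, 1.2]]
block [ 0.4128 -0.3752 -1.9846] [[-0.2, -0.5], [0.2, -0.3], [-0.5, 0.4], [0.4, 0.5]]
```

```bash
sed -i "s/,loss='soft_l1'//" h.py; python3 - <<'E'
from h import *
t=P("top");s=P("scene")
A=lambda l:np.array(l,float)/3.3333+[100,140]
B=lambda l:np.array(l,float)/3.75+[345,185]
S=lambda l:np.array(l,float)/2.7907+[240,155]
L=[(0,y+d,.145) for y in(.095,0,-.095) for d in(.021,-.021)]
tp=A([(278,124),(243,164),(200,237),(168,276),(122,350),(88,387)])
sp=S([(207,395),(262,388),(328,372),(380,362),(445,345),(497,338)])
for o in([(t,L,tp)],[(s,L,sp)],[(t,L,tp),(s,L,sp)]):
    x,r=fit(o,[.5,.3,.95]); print("rack",x.round(4),r.round(1).tolist(),W(x,[(0,y,0) for y in(-.095,0,.095)]).round(3)[:,:2].tolist())
L=[(-.1,.15,.05),(.1,.15,.05),(.1,-.15,.05),(-.1,-.15,.05)]
x,r=fit([(t,L,B([(45,190),(285,33),(548,390),(300,565)]))],[.45,-.3,-.93]);print("slab",x.round(4),r.round(1).tolist())
E
```

```text
rack [ 0.5663  0.3198 -2.1548] [[0.1, -1.0], [0.4, 1.6], [0.3, -1.8], [-0.5, 1.3], [0.0, -2.0], [-0.3, 1.9]] [[0.487, 0.372], [0.566, 0.32], [0.646, 0.267]]
rack [0.5719 0.3247 4.1206] [[0.1, 0.7], [-0.4, -0.8], [-0.1, -0.0], [0.1, -0.3], [0.3, 0.9], [0.1, -0.5]] [[0.493, 0.378], [0.572, 0.325], [0.651, 0.272]]
rack [0.5691 0.3225 4.1249] [[-0.8, -2.1], [-0.6, 0.4], [-0.8, -3.0], [-1.6, 0.1], [-1.1, -3.3], [-1.5, 0.6], [0.3, -0.7], [-0.3, -2.2], [-0.1, -1.5], [0.1, -1.9], [0.2, -0.8], [-0.0, -2.2]] [[0.49, 0.375], [0.569, 0.323], [0.648, 0.27]]
slab [ 0.466  -0.3269 -0.9772] [[-2.0, -1.1], [-0.8, -3.0], [1.7, 2.2], [1.0, 1.5]]
```

```bash
cat >> h.py <<'E'
def D(phi): # tool down, x_tool heading phi
    x=np.array([np.cos(phi),np.sin(phi),0]);z=np.array([0,0,-1.]);return np.c_[x,np.cross(z,x),z]
def wristpose():
    T=np.eye(4);T[:3,:3]=arm.current_tcp_rot();T[:3,3]=arm.current_tool_pos()
    f=arm.grab_frame("wrist");f["pose"]=T@f["hand_eye"];return f
E
python3 - <<'E'
from h import *
p=(.569,.3225,.984)
g=W(p,[(-.08,0,.25)])[0]
arm.move_ptp(g,D(.984)); arm.wait(.3)
f=wristpose(); np.save("rackpose.npy",f["pose"])
cv2.imwrite("pics/wr.png",cv2.resize(f["color"],(800,600),interpolation=cv2.INTER_CUBIC)); print(arm.current_tool_pos(),arm.current_time(),f["cx"],f["cy"])
L=[(0,y+d,.145) for y in(.095,0,-.095) for d in(.021,-.021)]
print((proj(f,W(p,L))/.7).round(0).tolist())
E
```

```text
[0.52434978 0.25644608 0.25008312] 2.3333 284.97200212660925 218.1071644143761
[[184.0, 161.0], [265.0, 161.0], [368.0, 161.0], [449.0, 162.0], [552.0, 162.0], [633.0, 162.0]]
```

View pics/wr.png

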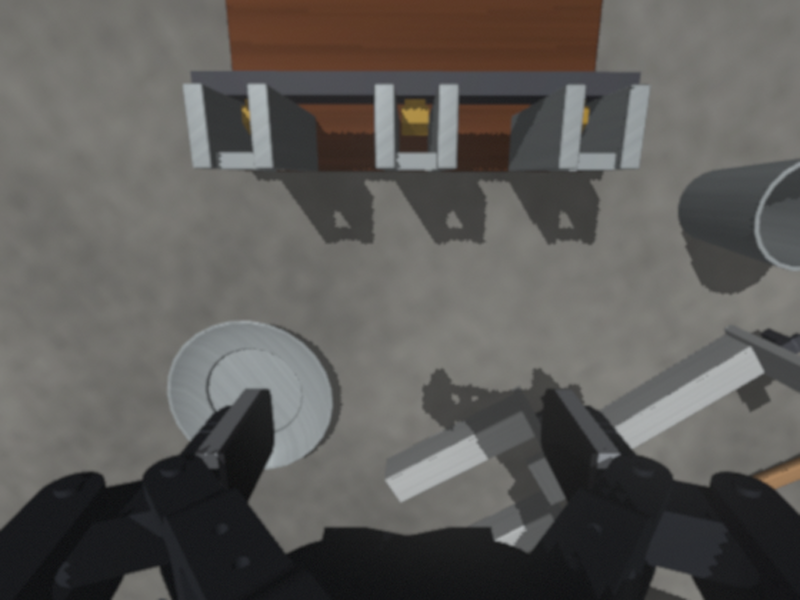

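```bash
python3 - <<'E'
from h import *
f=arm.grab_frame("wrist"); f["pose"]=np.load("rackpose.npy")
L=[(0,y+d,.145) for y in(.095,0,-.095) for d in(.021,-.021)]
q=np.array([(192,167),(272,167),(377,167),(457,166.5),(560,167),(641,167)])*.7
x,r=fit([(f,L,q)],[.569,.3225,.984]);print(x.round(4),r.round(1).tolist())
t=P("top")
a=proj(t,W([.569,.3225,.984],[(-.02,0,.0)]))
# plate centre
s=t["pose"]; 
def ray(px,z):
    d=s[:3,:3]@[(px[0]-t["cx"])/t["fx"],(px[1]-t["cy"])/t["fy"],1]; return s[:3,3]+d*(z-s[2,3])/d[2]
for n,px in dict(plate=(330/3.333+100,565/3.333+140),tumbler=(327/1.4286,203/1.4286),shell=(495/1.4286,438/1.4286)).items(): print(n,ray(px,.02).round(3), "rackframe",((ray(px,.02)-[x[0],x[1],0])@Rz(x[2])).round(3))
E
```

```text
[0.5709 0.318  0.9866] [[0.3, -0.1], [1.1, -0.1], [-0.8, -0.1], [0.0, 0.3], [-0.4, -0.1], [-0.3, -0.1]]
plate [0.343 0.234 0.02 ] rackframe [-0.196  0.144  0.02 ]
tumbler [0.782 0.166 0.02 ] rackframe [-0.01 -0.26  0.02]
shell [ 0.354 -0.141  0.02 ] rackframe [-0.502 -0.072  0.02 ]
```

```bash
cat >> h.py <<'E'
RACK=(.5697,.3188,.9866)
TG=.0187
def tcp(): return np.array(arm.current_tool_pos())
def pick(back):
    phi=back[2]+np.pi; g=W(back,[(-.095,0,.023-TG)])[0]; g[2]=.0048
    arm.grip(.085); arm.move_ptp(g+[0,0,.2],D(phi)); arm.move_l(g+[0,0,.03],velocity=.25)
    print("down",arm.move_l(g,velocity=.08,max_force=10)); arm.grip(0.0,80)
    print("gap",arm.current_finger_gap()); arm.move_l(tcp()+[0,0,.2],velocity=.25); print("gap up",arm.current_finger_gap(),arm.current_time())
def hook(n,dy=0):
    y=(n-2)*.095+dy; R=D(RACK[2]+np.pi); pt=lambda x,z: W(RACK,[(x-.095,y,.045+.023-TG+z)])[0]
    arm.move_ptp(pt(-.08,.14),R); arm.move_l(pt(-.05,.027),velocity=.2)
    print("in",arm.move_l(pt(.012,.027),velocity=.04,max_force=7), loc(tcp(),y))
    p=tcp(); p2=W(RACK,[( (loc(p,y))[0]-.0005-.095, y,p[2])])[0]
    print("low",arm.move_l([p2[0],p2[1],pt(0,0)[2]],velocity=.03,max_force=5), loc(tcp(),y), arm.current_wrist_force())
def loc(p,y=0):
    d=(np.array(p)-[RACK[0],RACK[1],.045+.023-TG])@Rz(RACK[2]); return (d-[-.095,y,0]).round(4)
E
python3 - <<'E'
from h import *
pick((.7364,.0291,.0363)); hook(1)
f=P("scene"); cv2.imwrite("pics/s1.png",cv2.resize(f["color"][200:350,250:450],(800,600),interpolation=cv2.INTER_CUBIC))
E
```

```text
down False
gap 0.028506841029762194
gap up 0.02905581740309349 7.725
in True [-0.043   0.0012  0.0252]
low True [-0.0432  0.0011  0.0241] [-2.25370684 -2.19905704  4.73641891]
```

View pics/s1.png

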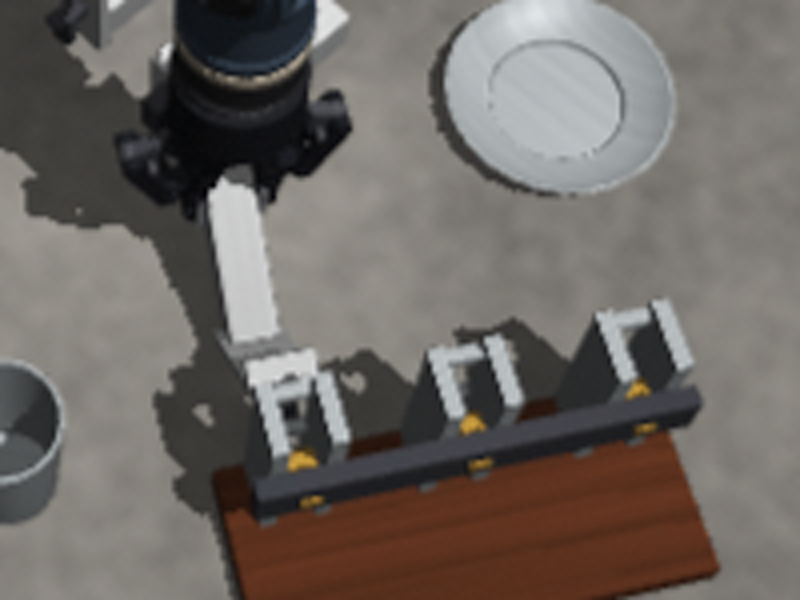

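```bash
python3 - <<'E'
from h import *
f=wristpose(); t=P("top")["color"][130:290,100:260]
a=cv2.resize(f["color"],(400,300));b=cv2.resize(t,(400,400),interpolation=cv2.INTER_CUBIC)
im=np.zeros((400,800,3),np.uint8);im[:300,:400]=a;im[:,400:]=b;cv2.imwrite("pics/c1.png",im)
print(arm.current_wrist_force(),arm.current_wrist_torque(),tcp())
E
```

```text
[-2.36868961 -1.96766001  4.89267983] [ 0.32828363 -0.06381827  0.08093104] [0.57182862 0.15166954 0.07341315]
```

View pics/c1.png

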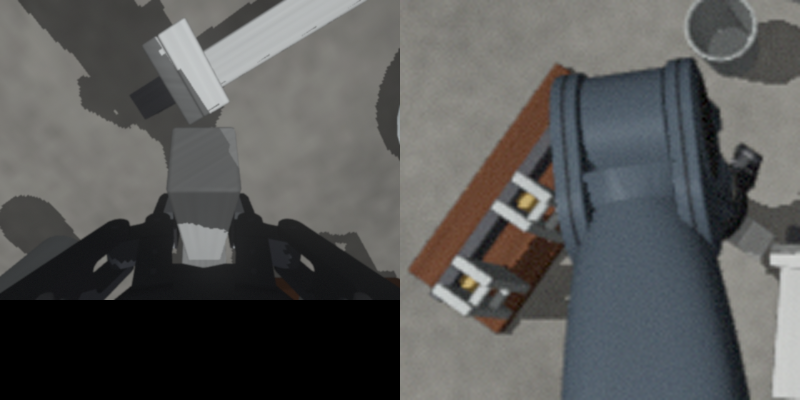

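```bash
python3 - <<'E'
from h import *
y=-.095; 
def go(x,z,**k):
    p=W(RACK,[(x-.095,y,.045+.023-TG+z)])[0]; r=arm.move_l(p,**k); print(r,loc(tcp(),y),np.round(Rz(RACK[2]).T@arm.current_wrist_force(),1)); 
go(-.048,.026,velocity=.05); go(-.055,.034,velocity=.05); print(arm.current_finger_gap())
go(-.02,.034,velocity=.04,max_force=8)
f=P("scene"); cv2.imwrite("pics/s2.png",cv2.resize(f["color"][240:330,290:410],(800,600),interpolation=cv2.INTER_CUBIC))
E
```

```text
False [-0.0482  0.0002  0.0254] [ 1.3 -0.6  1.5]
False [-0.0554  0.0001  0.0339] [ 0.1 -0.1 -2.7]
0.028829809344717513
True [-0.0373  0.0003  0.0331] [-3.9 -0.3  2.4]
```

View pics/s2.png

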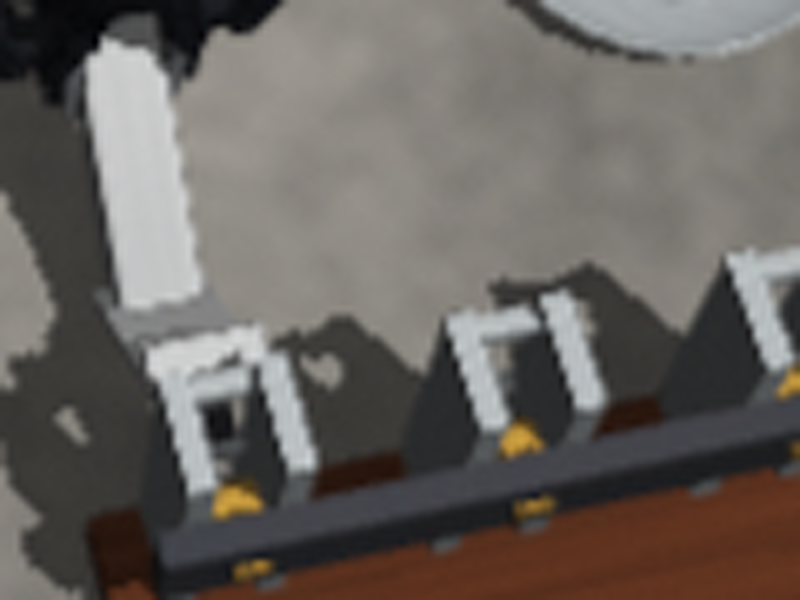

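```bash
python3 - <<'E'
from h import *
y=-.095
def go(x,z,**k):
    p=W(RACK,[(x-.095,y,.045+.023-TG+z)])[0]; r=arm.move_l(p,**k); print(r,loc(tcp(),y),np.round(Rz(RACK[2]).T@arm.current_wrist_force(),1)); 
go(-.1,.034,velocity=.1); go(-.1,.16,velocity=.2)
arm.move_ptp([.64,.028,.2],D(.036+np.pi)); arm.move_l([.64,.028,.06],velocity=.2)
print(arm.move_l([.64,.028,.006],velocity=.04,max_force=12),tcp())
arm.grip(.05); print(tcp())
arm.move_l([.64,.028,.2],velocity=.25); arm.move_ptp([.42,.15,.3],D(np.pi))
arm.wait(.3)
f=P("top"); cv2.imwrite("pics/t2.png",cv2.resize(f["color"][140:320,220:400],(600,600),interpolation=cv2.INTER_CUBIC)); print(arm.current_time())
E
```

```text
False [-0.1004  0.0011  0.0328] [-0.8  0.3 -1.1]
False [-0.1001  0.0005  0.1586] [-0.5 -0.2 -2.2]
True [0.64048666 0.02805116 0.05736878]
[0.63829883 0.0281935  0.05428322]
17.5583
```

View pics/t2.png

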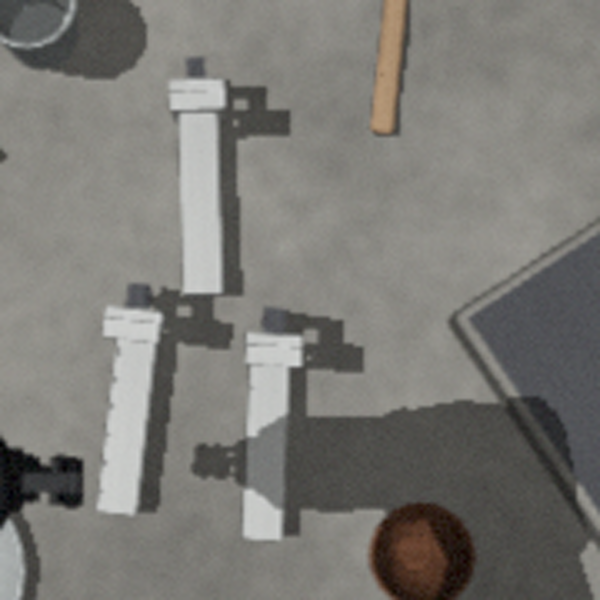

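```bash
python3 - <<'E'
from h import *
t=P("top")
A=lambda l:np.array(l,float)/3.3333+[220,140]
L=[(0,.02,.11),(0,-.02,.11),(-.15,.015,.034),(-.15,-.015,.034)]
for n,q in dict(a=[(169,80),(226,80),(183,293),(221,293)],b=[(104,306),(162,310),(97,513),(135,515)],c=[(247,333),(302,335),(243,539),(283,540)]).items():
    x,r=fit([(t,L,A(q))],[.5,.1,0]); print(n,x.round(4),r.round(1).tolist(),"grip",W(x,[(-.095,0,0)]).round(4))
E
```

```text
a [0.7013 0.0301 0.0216] [[0.4, 0.0], [-0.3, -0.3], [-0.2, 0.2], [0.1, 0.0]] grip [[0.6063 0.0281 0.    ]]
b [ 0.5332  0.0757 -0.0998] [[0.3, -0.1], [-0.5, 0.5], [-0.1, -0.6], [0.3, 0.2]] grip [[0.4387 0.0852 0.    ]]
c [ 0.5156 -0.0259 -0.0377] [[-0.2, -0.1], [0.1, 0.1], [0.0, -0.2], [0.0, 0.1]] grip [[ 0.4207 -0.0223  0.    ]]
```

```bash
cat >> h.py <<'E'
def prof():
    g=cv2.cvtColor(wristpose()["color"],cv2.COLOR_BGR2GRAY)[:, 270:300].mean(1); return g[130:290:5].astype(int).tolist()
def pick2(back,ofs=0.):
    phi=back[2]+np.pi; g=W(back,[(-.095+ofs,0,0)])[0]; g[2]=.0048
    arm.grip(.085); arm.move_ptp(g+[0,0,.2],D(phi)); arm.move_l(g+[0,0,.03],velocity=.25)
    print("down",arm.move_l(g,velocity=.08,max_force=10)); arm.grip(0.0,120); arm.wait(.3)
    print("gap",arm.current_finger_gap(),arm.current_finger_force(),prof()); arm.move_l(tcp()+[0,0,.05],velocity=.05)
    print("gap up",arm.current_finger_gap(),arm.current_finger_force(),arm.current_time(),prof())
E
python3 - <<'E'
from h import *
pick2((.7013,.0301,.0216))
print(arm.move_l(tcp()-[0,0,.05],velocity=.03,max_force=4),tcp(),arm.current_wrist_force())
E
```

```text
down False
gap 0.02840786650422692 118.93423676490784 [78, 79, 79, 80, 81, 82, 83, 86, 89, 96, 201, 212, 213, 213, 213, 213, 213, 213, 213, 213, 213, 213, 213, 213, 212, 212, 212, 212, 131, 114, 114, 113]
gap up 0.02814821675865803 118.44911098480225 22.4417 [77, 77, 77, 76, 77, 91, 136, 119, 85, 92, 190, 202, 202, 203, 203, 203, 203, 203, 203, 203, 203, 203, 203, 203, 203, 202, 202, 202, 131, 110, 108, 108]
True [0.60653428 0.02800723 0.00567667] [-0.06379485  0.12619852  4.72388521]
```

```bash
sed -i 's/\.027)/.029)/g; s/velocity=.2)$/velocity=.12)/' h.py; python3 - <<'E'
from h import *
def chk(): p=prof(); print("edge",[i for i in range(1,25) if p[i]-p[i-1]>40])
arm.move_l(tcp()+[0,0,.18],velocity=.1); chk()
hook(1); chk()
E
```

```text
edge [10]
in True [-0.0296  0.0008  0.0273]
low True [-0.0313  0.0009  0.0172] [-0.95593214 -2.80264274  2.38098559]
edge []
```

```bash
python3 - <<'E'
from h import *
y=-.095
def go(x,dy,z,**k):
    p=W(RACK,[(x-.095,y+dy,.045+.023-TG+z)])[0]; r=arm.move_l(p,**k); print(r,loc(tcp(),y),np.round(Rz(RACK[2]).T@arm.current_wrist_force(),1)); 
go(-.035,0,.0172,velocity=.05); go(-.06,0,.029,velocity=.1); arm.wait(.2); print(prof())
f=wristpose(); s=P("scene")["color"][210:360,280:400]
im=np.zeros((500,800,3),np.uint8); im[:300,:400]=cv2.resize(f["color"],(400,300)); im[:,400:]=cv2.resize(s,(400,500),interpolation=cv2.INTER_CUBIC); cv2.imwrite("pics/c2.png",im)
E
```

```text
False [-0.0356  0.0005  0.0162] [ 0.1 -0.2 -2.1]
False [-0.0598 -0.0001  0.0293] [-0.2 -0.6 -1.3]
[167, 158, 148, 121, 83, 72, 93, 93, 93, 92, 91, 91, 91, 90, 91, 91, 91, 91, 91, 101, 85, 81, 81, 81, 81, 81, 81, 81, 81, 81, 81, 82]
```

View pics/c2.png

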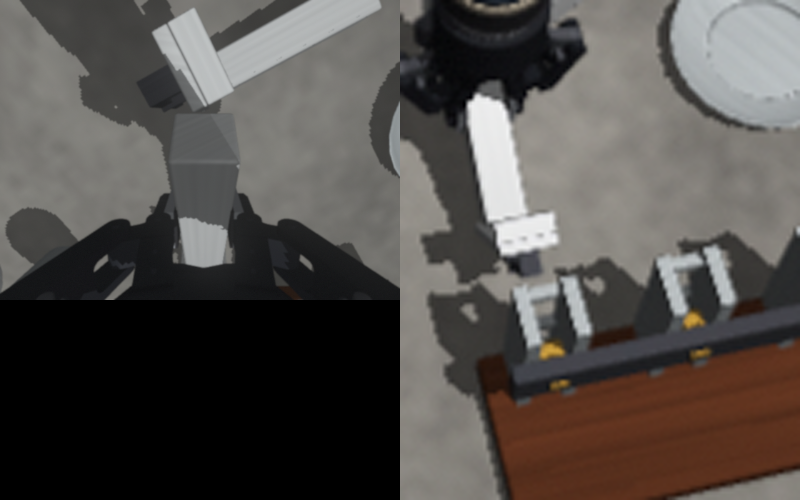

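```bash
python3 - <<'E'
from h import *
def go(x,z,**k):
    p=W(RACK,[(x-.095,-.095,.045+.023-TG+z)])[0]; arm.move_l(p,**k)
go(-.10,.029,velocity=.1); go(-.1,.14,velocity=.1)
p=np.array([.62,.03,.19]); arm.move_l(p,D(.0216+np.pi),velocity=.12); arm.move_l([.62,.03,.06],velocity=.12)
print(arm.move_l([.62,.03,.0048],velocity=.04,max_force=4),tcp())
print(arm.move_l([.62,.03,.0048],velocity=.03,max_force=25),tcp(),prof())
E
```

```text
True [0.62016683 0.0299608  0.0479724 ]
True [0.62001817 0.02993367 0.04775739] [78, 113, 138, 140, 140, 140, 139, 144, 144, 144, 144, 143, 143, 144, 145, 146, 146, 146, 148, 194, 174, 171, 171, 172, 171, 171, 171, 171, 171, 171, 170, 109]
```

```bash
python3 - <<'E'
from h import *
print(arm.current_wrist_force(),arm.current_wrist_torque(),arm.current_finger_gap(),arm.current_finger_force(),tcp(),np.round(arm.current_tcp_rot(),3).tolist())
arm.grip(.06); arm.wait(.3); print(tcp(),arm.current_wrist_force(),prof())
f=wristpose(); t=P("top")["color"][140:320,180:360]
im=np.zeros((500,800,3),np.uint8); im[:300,:400]=cv2.resize(f["color"],(400,300)); im[:400,400:]=cv2.resize(t,(400,400),interpolation=cv2.INTER_CUBIC); cv2.imwrite("pics/c3.png",im)
E
```

```text
[-1.97310693 -0.84159151  5.59773543] [ 0.03474017 -0.09023355 -0.04193587] 0.028130667417190728 130.91166973114014 [0.6199518  0.02993431 0.0477164 ] [[-1.0, -0.022, 0.001], [-0.022, 1.0, -0.0], [-0.001, -0.0, -1.0]]
[0.61876303 0.02997494 0.04596889] [-0.28654163  0.66365593  0.79410757] [182, 185, 202, 202, 202, 202, 202, 202, 202, 201, 201, 201, 200, 200, 200, 200, 200, 199, 198, 198, 197, 197, 174, 133, 107, 119, 108, 106, 105, 118, 107, 123]
```

View pics/c3.png

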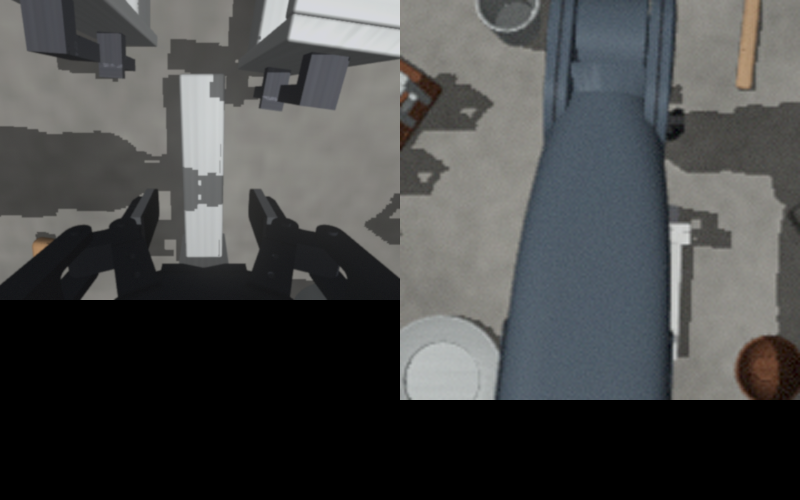

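```bash
cat >> h.py <<'E'
G=.075
def prof(a=70):
    g=cv2.cvtColor(wristpose()["color"],cv2.COLOR_BGR2GRAY)[:, 270:300].mean(1); return g[a:230:5].astype(int).tolist()
def pt(n,x,z,dy=0): return W(RACK,[(x-G,(n-2)*.095+dy,.045+.023-TG+z)])[0]
def st(n): 
    d=(tcp()-[RACK[0],RACK[1],.045+.023-TG])@Rz(RACK[2])-[-G,(n-2)*.095,0]; return d.round(4),(Rz(RACK[2]).T@arm.current_wrist_force()).round(1)
RR=D(RACK[2]+np.pi)
def carry(n,dy=0):
    print(prof()); arm.move_l(tcp()+[0,0,.06],velocity=.06); print(prof()); arm.move_l([*tcp()[:2],.2],velocity=.12)
    arm.move_l(pt(n,-.1,.14),RR,velocity=.12); print(prof()); arm.move_l(pt(n,-.05,.029,dy),velocity=.08); arm.wait(.2); print(prof()); print(st(n))
E
python3 - <<'E'
from h import *
arm.move_l([.612,.030,.03],velocity=.08); print(arm.move_l([.612,.030,.0048],velocity=.05,max_force=10)); arm.grip(0,120); arm.wait(.3)
carry(1,.003); print(arm.current_time())
E
```

```text
False
[74, 74, 74, 74, 75, 75, 76, 77, 78, 101, 203, 209, 200, 198, 198, 195, 195, 195, 210, 209, 210, 210, 210, 210, 210, 210, 210, 210, 209, 209, 209, 209]
[126, 119, 72, 73, 73, 74, 74, 75, 76, 98, 194, 200, 201, 201, 201, 201, 201, 201, 201, 201, 201, 201, 201, 201, 201, 201, 201, 201, 201, 201, 200, 200]
[116, 115, 114, 115, 115, 119, 118, 96, 82, 84, 169, 170, 162, 152, 143, 134, 125, 116, 107, 100, 100, 100, 99, 99, 99, 99, 99, 98, 98, 98, 98, 98]
[195, 197, 196, 195, 196, 185, 113, 98, 97, 97, 96, 95, 95, 95, 96, 96, 128, 121, 107, 97, 89, 88, 88, 88, 88, 88, 88, 87, 87, 87, 87, 87]
(array([-0.0477,  0.0008,  0.0334]), array([ 0.5,  1.1, 11.2]))
43.8
```

```bash
python3 - <<'E'
from h import *
arm.move_l(tcp()+[0,0,.03],velocity=.1);arm.move_l(pt(1,-.1,.14),velocity=.12)
arm.move_l([.62,.03,.19],D(.0216+np.pi),velocity=.15); arm.move_l([.62,.03,.08],velocity=.12)
print(arm.move_l([.62,.03,.0048],velocity=.04,max_force=4),tcp())
arm.grip(.06); arm.wait(.3); print(tcp(),prof(70),arm.current_time())
E
```

```text
True [0.61965684 0.02999972 0.03276624]
[0.61785284 0.03010091 0.03049588] [73, 108, 111, 117, 163, 202, 202, 202, 201, 199, 185, 185, 185, 182, 193, 202, 202, 202, 202, 201, 201, 201, 201, 200, 200, 200, 200, 199, 199, 198, 198, 197] 49.325
```

```bash
cat >> h.py <<'E'
def carry(n,dy=0,x0=-.033):
    arm.move_l(tcp()+[0,0,.06],velocity=.06); arm.move_l([*tcp()[:2],.2],velocity=.15)
    arm.move_l(pt(n,x0,.14,dy),RR,velocity=.15); print(prof()); print(arm.move_l(pt(n,x0,.029,dy),velocity=.08,max_force=6)); arm.wait(.1); print(prof()); print(st(n))
def insert(n,dy=0):
    print("in",arm.move_l(pt(n,.014,.029,dy),velocity=.03,max_force=8),*st(n))
E
python3 - <<'E'
from h import *
arm.move_l([.609,.030,.0048],velocity=.05,max_force=10); arm.grip(0,120); arm.wait(.3); print(prof())
carry(1,.003); insert(1,.003)
E
```

```text
[74, 75, 75, 76, 109, 113, 114, 119, 209, 209, 209, 209, 209, 209, 198, 198, 195, 195, 195, 197, 209, 209, 209, 209, 209, 209, 209, 208, 208, 208, 208, 208]
[174, 157, 121, 105, 170, 198, 198, 198, 198, 198, 197, 190, 181, 171, 162, 153, 143, 133, 123, 114, 109, 109, 109, 109, 108, 108, 108, 107, 107, 107, 107, 106]
False
[86, 97, 114, 115, 162, 188, 188, 188, 188, 188, 188, 181, 172, 163, 155, 145, 136, 127, 118, 108, 104, 104, 103, 103, 103, 102, 102, 102, 102, 101, 101, 101]
(array([-0.0327,  0.0027,  0.0297]), array([-0.3,  0.6, -2.3]))
in True [0.0082 0.0033 0.0279] [ 0.4 -0.4 -1.3]
```

```bash
cat >> h.py <<'E'
def lower(n,dy=0,F=5):
    x=st(n)[0][0]-.0005
    print("low",arm.move_l(pt(n,x,.0,dy),velocity=.03,max_force=F),*st(n),arm.current_time())
E
python3 - <<'E'
from h import *
lower(1,.003); print(prof())
E
```

```text
low True [0.0056 0.0035 0.0103] [-2.9  0.5  0.9] 57.7167
[104, 105, 107, 107, 169, 195, 195, 195, 195, 195, 195, 194, 187, 179, 169, 159, 150, 140, 130, 121, 112, 108, 107, 107, 107, 106, 106, 106, 105, 105, 105, 104]
```

```bash
cat >> h.py <<'E'
def release(): 
    arm.grip(.05); arm.move_l(tcp()+[0,0,.14],velocity=.2)
def press(n,dy=0,x=-.013):
    arm.grip(0,40); y=(n-2)*.095+dy; q=lambda z: W(RACK,[(x,y,z)])[0]
    arm.move_l(q(.20),RR,velocity=.2)
    for F,zt in((4,.150),(20,.150),(24,.150)):
        r=arm.move_l(q(zt),velocity=.03,max_force=F); print(F,r,tcp().round(4),np.round(arm.current_wrist_force(),1))
    arm.wait(.2); print("hold",tcp()[2],np.round(arm.current_wrist_force(),1))
    arm.move_l(q(.23),velocity=.2); print(arm.current_time())
E
python3 - <<'E'
from h import *
release(); press(1,.003)
f=P("scene"); cv2.imwrite("/tmp/s.png",f["color"])
E
```

```text
4 True [0.6391 0.2571 0.1622] [1.7 0.4 3.5]
20 True [0.6394 0.2569 0.1548] [-0.4 -0.5  5.3]
24 False [0.6396 0.2569 0.1546] [-4.5 -2.3 15. ]
hold 0.1545862140613289 [-4.9 -2.6 15.1]
62.5
```

```bash
cat >> h.py <<'E'
from scipy.optimize import minimize
def home(): arm.move_j([1.054,.048,.099,1.622,0,1.443])
def findarms(inits):
    t=P("top"); g=cv2.cvtColor(t["color"],cv2.COLOR_BGR2GRAY); s=4
    m=(cv2.resize(cv2.GaussianBlur(g,(3,3),0),None,fx=s,fy=s,interpolation=cv2.INTER_CUBIC)>150)
    out=[]
    for p0 in inits:
        def rend(p):
            r=np.zeros(m.shape,np.uint8)
            for L in([(0,.02,.11),(0,-.02,.11),(-.022,-.02,.11),(-.022,.02,.11)],[(-.005,.015,.034),(-.005,-.015,.034),(-.15,-.015,.034),(-.15,.015,.034)]):
                cv2.fillConvexPoly(r,np.round((proj(t,W(p,L))+.5)*s*16).astype(np.int32),1,shift=4)
            return r>0
        w=cv2.dilate(rend(p0).astype(np.uint8),np.ones((121,121)))>0   # window ~5 cm around guess
        n,lab,stt,_=cv2.connectedComponentsWithStats((m&w).astype(np.uint8)); mm=lab==1+np.argmax(stt[1:,4])
        c=lambda p:-(lambda r:(r&mm).sum()/(r|mm).sum())(rend(p))
        best=min((minimize(c,np.array(p0),method="Nelder-Mead",options=dict(initial_simplex=np.array(p0)+np.array([[0,0,0],[a,0,0],[0,a,0],[0,0,.1]]))) for a in(.03,-.03)),key=lambda r:r.fun)
        out.append(best.x); print("arm",best.x.round(4),"iou",round(-best.fun,3),"area",mm.sum(),rend(best.x).sum())
    return out
E
python3 - <<'E'
from h import *
home(); arm.wait(.3)
findarms([(.533,.0757,-.1),(.5156,-.0259,-.0377)]); print(arm.current_time())
E
```

```text
arm [ 0.5336  0.0774 -0.1415] iou 0.914 area 11532 12608
arm [ 0.5168 -0.0238 -0.0346] iou 0.893 area 11408 12776
64.7583
```

```bash
cat >> h.py <<'E'
def grasp(back):
    phi=back[2]+np.pi; g=W(back,[(-G,0,0)])[0]; g[2]=.0048
    arm.grip(.075); arm.move_ptp(g+[0,0,.17],D(phi)); arm.move_l(g+[0,0,.02],velocity=.2)
    print("down",arm.move_l(g,velocity=.06,max_force=10)); arm.grip(0.0,120); arm.wait(.2); print("gap",arm.current_finger_gap(),prof())
E
python3 - <<'E'
from h import *
grasp((.5336,.0774,-.1415))
if abs(arm.current_finger_gap()-.0285)<.002:
    carry(2,.003); insert(2,.003); lower(2,.003)
E
```

```text
down False
gap 0.02846885935689961 [108, 108, 110, 111, 112, 113, 112, 112, 112, 119, 185, 188, 188, 188, 188, 188, 188, 188, 188, 188, 188, 188, 188, 188, 188, 188, 188, 188, 187, 187, 187, 187]
[117, 119, 122, 120, 120, 120, 121, 121, 121, 106, 171, 167, 158, 150, 140, 131, 123, 114, 104, 99, 99, 99, 98, 98, 98, 98, 97, 97, 97, 97, 97, 97]
False
[121, 118, 115, 117, 118, 119, 115, 103, 81, 102, 181, 178, 168, 158, 149, 140, 129, 120, 110, 106, 106, 105, 105, 105, 105, 104, 104, 104, 103, 103, 103, 103]
(array([-0.0327,  0.0027,  0.0296]), array([ 0.1, -0.1, -1.9]))
in True [-0.0006  0.0033  0.0277] [ 0.9 -1.3 -1.8]
low True [-0.0032  0.0034  0.0103] [-3.7 -0.7  0.9] 76.1917
```

Same signature as arm A: on the tongue. Press, then arm C.

```bash
python3 - <<'E'
from h import *
release(); press(2,.003)
home(); arm.wait(.2); c,=findarms([(.5168,-.0238,-.035)])
grasp(c)
if abs(arm.current_finger_gap()-.0285)<.002:
    carry(3,.003); insert(3,.003); lower(3,.003)
E
```

```text
4 True [0.5598 0.3095 0.162 ] [1.6 3.3 2.9]
20 True [0.56   0.3092 0.1548] [-0.6  0.3  5.7]
24 False [0.5601 0.3093 0.1545] [-5.  -2.8 17.2]
hold 0.15453758189345349 [-5.3 -3.8 17.2]
80.95
arm [ 0.5169 -0.0237 -0.0405] iou 0.892 area 11396 12777
down False
gap 0.028812509316985 [109, 109, 109, 110, 110, 109, 109, 108, 109, 144, 189, 190, 190, 190, 190, 190, 190, 190, 190, 190, 190, 190, 190, 190, 190, 190, 189, 190, 190, 189, 189, 189]
[149, 150, 145, 146, 142, 144, 148, 151, 150, 127, 183, 176, 167, 157, 149, 140, 130, 120, 112, 103, 101, 101, 100, 100, 100, 100, 99, 99, 99, 99, 98, 98]
False
[135, 128, 127, 129, 131, 126, 126, 119, 116, 127, 185, 179, 171, 162, 153, 143, 134, 125, 116, 106, 102, 101, 101, 101, 101, 100, 100, 100, 100, 99, 99, 99]
(array([-0.0326,  0.0028,  0.0296]), array([-0. , -0.4, -2.4]))
in True [0.     0.0032 0.0277] [ 0.7 -1.1 -2.1]
low True [-0.0025  0.0033  0.0103] [-2.  -0.6  1.2] 95.6
```

```bash
python3 - <<'E'
from h import *
release(); press(3,.003)
arm.move_ptp([.50,-.377,.30],D(2.16)); arm.wait(.3)
f=wristpose(); np.save("bp.npy",f["pose"]); cv2.imwrite("pics/wb.png",cv2.resize(f["color"],(800,600),interpolation=cv2.INTER_CUBIC)); print(arm.current_time())
E
```

```text
4 True [0.4805 0.3619 0.162 ] [0.1 0.7 0.5]
20 True [0.4807 0.3616 0.1547] [ 0.  -1.3  6.2]
24 False [0.4809 0.3617 0.1545] [-5.1 -4.5 17.8]
hold 0.154481617133564 [-5.9 -5.1 18.2]
100.35
103.325
```

View pics/wb.png

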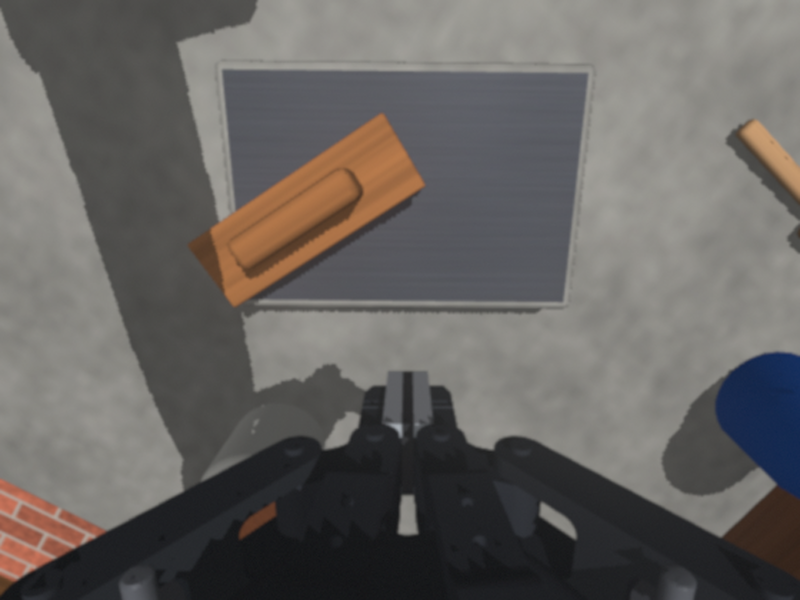

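```bash
python3 - <<'E'
from h import *
f=arm.grab_frame("wrist"); f["pose"]=np.load("bp.npy")
L=[(-.1,-.15,.05),(-.1,.15,.05),(.1,.15,.05)]
x,r=fit([(f,L,np.array([(219,63),(593,67),(567,305)])*.7)],[.466,-.327,-.977]);print("slab",x.round(4),r.round(1).tolist())
L=[(.09,.03,.092),(.09,-.03,.092),(-.09,-.03,.092),(-.09,.03,.092)]
b,r=fit([(f,L,np.array([(383,113),(425,186),(236,306),(190,244)])*.7)],[.41,-.375,1.157]);print("block",b.round(4),r.round(1).tolist())
E
```

```text
slab [ 0.4669 -0.3315 -0.9856] [[-6.0, -0.7], [3.8, -1.8], [2.5, 5.0]]
block [ 0.412  -0.3832  1.1446] [[0.9, -1.3], [1.9, -0.1], [-0.7, 1.7], [-2.2, 0.5]]
```

```bash
python3 - <<'E'
from h import *
SL=(.4665,-.3295,-.983)
b=np.array([.4124,-.3795]); R=D(1.15)
arm.grip(.07); arm.move_ptp([*b,.2],R); arm.move_l([*b,.125],velocity=.15)
print(arm.move_l([*b,.0965],velocity=.05,max_force=6),tcp()); arm.grip(0,120); arm.wait(.2); print("gap",arm.current_finger_gap())
arm.move_l(tcp()+[0,0,.04],velocity=.1); arm.wait(.3); 
R2=D(SL[2]+np.pi); q=lambda y,z: W(SL,[(0,y,z)])[0]
z=tcp()[2]; arm.move_l(q(.12,z),R2,velocity=.1); arm.wait(.4); f0=arm.current_wrist_force()[2]; print("air",f0,arm.current_finger_gap())
print(arm.move_l(q(.12,.08),velocity=.02,max_force=2.0),tcp()); arm.wait(.3); print(arm.current_wrist_force()[2]-f0)
E
```

```text
False [ 0.4123487  -0.37942635  0.09635744]
gap 0.022739536536805764
air -3.9535477931175 0.022534948791304035
True [ 0.56626318 -0.26289142  0.09651905]
5.763533892595814
```

```bash
python3 - <<'E'
from h import *
SL=(.4665,-.3295,-.983); f0=-3.95
q=lambda y,z: W(SL,[(0,y,z)])[0]
z=tcp()[2]
def F(): 
    return np.mean([(arm.wait(.05),arm.current_wrist_force()[2])[1] for _ in range(3)])-f0
for _ in range(3):
    e=9-F(); print(round(e,2),round(z,4))
    if abs(e)<.5: break
    z-=np.clip(e/1500,-.003,.003)*.9; arm.move_l(q(.12,z),velocity=.02); arm.wait(.2)
for y in np.linspace(.12,-.12,9)[1:]:
    arm.move_l(q(y,z),velocity=.06); f=F(); print(round(y,3),round(f,2),tcp()[2].round(4)); z-=np.clip((9-f)/1500*.6,-.001,.001)
arm.move_l(q(-.12,z+.08),velocity=.1); print(arm.current_time(),arm.current_wrist_force()[2]-f0,arm.current_finger_gap())
E
```

```text
2.51 0.0958
-0.03 0.0943
0.09 7.87 0.0944
0.06 9.34 0.0938
0.03 9.46 0.0939
0.0 8.91 0.094
-0.03 9.03 0.0941
-0.06 8.62 0.0941
-0.09 8.84 0.094
-0.12 9.03 0.094
120.475 0.03236388216381325 0.02257016136826575
```

```bash
python3 - <<'E'
from h import *
q=lambda z: W(RACK,[(-.08,-.0445,z)])[0]
R=D(RACK[2]+np.pi/2)
arm.move_l([*tcp()[:2],.25],velocity=.15); arm.move_l(q(.25),R,velocity=.2); arm.move_l(q(.15),velocity=.1); arm.wait(.3); f0=arm.current_wrist_force()[2]
print(arm.move_l(q(.115),velocity=.02,max_force=2.),tcp()); arm.wait(.3); print(arm.current_wrist_force()[2]-f0,arm.current_finger_gap(),np.round(arm.current_wrist_torque(),2))
arm.grip(.05); arm.wait(.3); print(tcp()); arm.move_l(tcp()+[0,0,.12],velocity=.1)
home(); arm.wait(.3)
s=P("scene")["color"][190:350,270:450]; t=P("top")["color"][130:310,90:290]
im=np.zeros((360,800,3),np.uint8); im[:356,:400]=cv2.resize(s,(400,356),interpolation=cv2.INTER_CUBIC); im[:,400:]=cv2.resize(t,(400,360),interpolation=cv2.INTER_CUBIC); cv2.imwrite("pics/fin.png",im); print(arm.current_time())
E
```

```text
True [0.56247993 0.22751046 0.12370897]
4.565166887741457 0.022575230259215394 [ 0.41 -0.87 -0.08]
[0.56075253 0.22699127 0.12183286]
131.5417
```

View pics/fin.png

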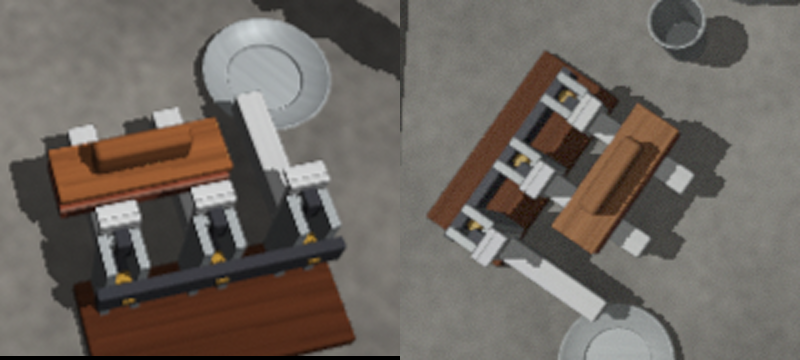

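The picture shows all three arms seated: left panel ledges at about (118,215), (212,195) and (308,175). The block lies flat across arms 1 and 2, at about (140,165), and the plate and tumbler are in place.

```bash
python3 -c "
from bench import arm
print(arm.close_job())"
```

```text
the job is handed in; nothing more can be done
None
```

The job is handed in: all three arms are hooked and locked, the slab was rubbed end to end at about 8–9.5 N (half squeeze), and the block lies flat across arms 1 and 2. The plate and tumbler look untouched in the last picture; the scoop and shell bowl I did not re-check.

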